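# Hang the lift-off door on the paint cabinet

## Robot

A 7-joint arm with a two-finger parallel gripper is mounted at the origin on the work surface. World frame = base frame: x ahead of the robot, y to its left, z up, the work surface at z = 0. Lengths are in m, angles in rad, forces in N, time in s.
With the tool pointing down it reaches from about 0.4 to 0.85 m from the base axis. Payload 4.5 kg.
Tool frame: the origin (TCP) lies at the very end of the fingers, on their centre line; the grasp point (between the pads) lies 19 mm behind it (r.pinch_z is the distance from the TCP to the grasp point, in m); z points along the fingers, y is the line along which they close (so a half turn about z gives the same grasp; the last joint's range is limited). The gripper opens to 88 mm and grips with 3 to 60 N. Pads are 18 mm wide; open, the fingers measure 123 mm over their backs; the gripper's body (75 mm by 187 mm) begins 45 mm behind the grasp point.
Start: joints at [-1.266, 0.689, -0.195, 1.565, 0.157, 0.902, -0.215], TCP at [0.167, 0.602, 0.239] pointing down, gripper open.
Joint ranges: [-3.01, 3.01], [-0.46, 2.08], [-1.47, 1.51], [0.13, 2.56], [-1, 4.14], [0.04, 2.09], [-2.66, 2.66]. Speed limits (rad/s): [2.57, 2.57, 3.14, 3.14, 3.14, 3.14, 3.14].

## Interface

Orientations are given as a unit quaternion [x, y, z, w].
In Python, from plant import r, cams gives the robot as it stands.
- The arm moves only by the shell command python3 -m pendant 'ROWS' [FORCE]. ROWS is JSON, a list of rows, each a list of 3 entries, a list of its own where there are three numbers: the closure, from -1 (fully open) to 1 (shut), then the shift along the tool's x, y, z in mm, then the turn, a rotation vector about the tool's x, y, z in degrees. A call has 1 to 8 rows; each row shifts and turns the commanded pose from where the row before left it, along the tool's axes as they then stand; what a row does not reach is not made up. A row lasts 1/8 s, in which the tool goes at most 62.5 mm and 10.7 degrees, less where a joint would pass 70% of its speed; a pose out of reach is approached as far as the arm can. A call with a gripper value outside its range is refused whole. The fingers move at their own pace and stop on an object; FORCE is the grip in N (left out, the last holds). Time passes only in rows, so rows that do not move let the fingers close. It gives the time, the measured TCP pose, the force, the opening and the grip force at its end, in the units of the state.
- r.get_state(): the state, without advancing time (a new reading comes with each control period).
- cams.snapshot(name): name is "side" or "top" or "wrist"; returns a dict with "img" (480x640x3 uint8, red, green, blue), "camera_matrix" (3x3 intrinsics, pixels), "camera_from_world" (4x4, takes a point from world to camera coordinates); the wrist camera has in their place "tool_from_camera" (4x4, takes a point from camera to tool coordinates, whose origin is the TCP and whose axes are the flange's). Camera axes: x right, y up, looking along -z (the intrinsics and any distortion apply to the point x, -y, -z); pixel columns grow to the right and rows downward; lengths in m; the calibration is good to about 2 mm. A picture is of the moment at which its call begins: read the wrist's pose just before it. There is no depth.
- r.finish_job(): hands the job in; it is judged then, once.
The state is a dict: "clock": time; "q": joint angles; "qd": joint speeds; "joint_torque": joint torques, N m; "tool_pos": TCP position; "eef_rot": TCP orientation; "contact_force": force on the tool from outside, world axes, zero at the start; "moment": the same for the moment, N m; "opening": opening from 0.0 (shut) to 1.0 (fully open); "finger_force": force on a finger pad.
Only numpy, scipy, OpenCV 4.12 (cv2) and the standard library are available. Lean on these libraries where they do the work, as an engineer would, in place of code of your own. Each camera call takes 0.05 s, during which the arm holds its last target. There are 200 camera calls.

## Task

The red-gripped steel pail stands on the grey stand in the swing of the paint cabinet's missing door: first lift it off by its handle and set it down, upright and gently, on the round cork mat. Then take the blue door out of its wooden rack and lower it onto the cabinet so that both brass knuckles drop over the two pins together and come fully home; leave it hanging there free and still, open at any angle you like. Do not drop the pail or the door, keep the pail upright, and leave the green cup, the ink jar and the yellow box where they are.

Things in the scene. Friction and masses are not known exactly. Their poses are not given: they have to be found in the camera images.
- cabinet: Small pale wooden paint cabinet without its door, fixed; 200 mm wide, 120 deep, 220 high. Origin at the centre of its underside, on the table; its open front looks along its -x, z is up. The hinge is on the front's -y end. A door brought in level must have its lower knuckle above the lower pin's tip and below the upper pin's seat, or above both pins.
- hinge_nominal (a point): Point fixed on the cabinet, 78 mm in front of its centre, 80 mm to -y, 130 mm up; axes as the cabinet's: the MIDDLE of the hinge's adjustment. The two pins share one vertical line that stands anywhere from 9 mm to -y to 9 mm to +y (cabinet's y) of this point, with no offset along x. The offset is not reported: find it by touch or by looking. Door fully home: door_axis at this height.
- pin_low_nominal (a point): Where the lower pin's tip would be at mid adjustment, 40 mm below hinge_nominal; the upper pin's tip is 100 mm above this point. Both pins are brass-coloured, upright, 9 mm in diameter, 20 mm long, tips bevelled 1.5 mm, and rise from flat round seats 22 mm across on a steel strap clamped to the cabinet's front. The strap does not give.
- door_centre (a point): Centre of the loose blue door panel with a thin white outline (12 mm thick along its x, 130 wide along its y, 170 high along z; 0.35 kg nominal). It stands upright in the rack, its top edge free 85 mm above this point, with about 2 mm play, so it may lean slightly. z up.
- door_axis (a point): Point on the door's hinge axis, 80 mm from its centre along the door's -y, at the centre's height; axes as the door's. Two brass knuckles (open tubes, 22 mm outside, 12 mm bore, 20 mm tall) lie on this axis, lower ends 60 mm below and 40 mm above this point. Door yaw equal to cabinet yaw = closed; +90 deg from there (counter-clockwise from above) = straight out from the front.
- rack: Dark wooden rack for the door, fixed; base 100 x 110 x 15 mm, two upright cheeks 65 mm high above the table, 90 mm long, along its y, with a 15.4 mm slot between them. Origin at the centre of its underside. The door stands on the slot's floor, 15 mm above the table, and must be lifted more than 50 mm to leave the slot.
- pail_centre (a point): Middle of the loose open steel pail (78 mm high to the rim, 76 mm across the rim, 64 mm across the bottom, empty, about 0.25 kg); the point is 39 mm above its underside. z up.
- pail_grip (a point): Centre of the red bar grip of the pail's rigid handle, 86 mm above pail_centre: a bar 12 mm thick along x, 56 mm long along y, 14 mm high.
- stand: Grey round stand under the pail at the start, fixed; foot 110 mm across, top 94 mm across, 30 mm high; origin at the centre of its underside. The hung door (lower edge 45 mm above the table) clears it, but not the pail.
- mat_top (a point): Centre of the upper face of the round cork mat, 130 mm across, 5 mm thick, fixed on the table: the pail's new place.
- cup_mid (a point): Middle of the green cup, 72 mm across, 95 mm high; leave it alone.
- ink_mid (a point): Middle of the amber ink jar with a black cap, 48 mm across, 75 mm high; leave it alone.
- marker_box_mid (a point): Middle of the flat yellow box, 60 x 110 x 22 mm; leave it alone.
- pail: The pail as a whole; origin at the centre of its underside.
- door: The door as a whole; origin at the centre of its lower edge, 85 mm below door_centre. A knuckle up to about 2 mm off its pin slips over it; further off it rests on the pin's tip; 13 mm or more off it can come down beside the pin onto the seat, where the door will not stay. Held by its top edge, the door turns in the fingers if the knuckles are pressed hard (keep to a few newtons) or dragged sideways while half on.
Things that resemble listed ones, but are neither listed nor needed, are in the scene too. Of the things shaped like the door, the blue one is meant.

How it is judged:
On the way, in this order (a step that is already met when the one before it is completed fails the run):
1. the pail stands upright on the cork mat, released (horizontal distance between pail_centre and mat_top below 0.03 m and z of pail_centre in the frame of mat_top between 0.035 and 0.043 m and angle between pail_centre's own z axis and vertical below 0.06 rad and contact force between the fingers and pail below 0.1 N and linear speed of pail below 0.03 m/s), for 0.2 s.
2. the door hangs with both knuckles fully down on the pins, released (horizontal distance between door_axis and hinge_nominal below 0.014 m and z of door_axis in the frame of hinge_nominal between -0.004 and 0.004 m and angle between door_axis's own z axis and vertical below 0.06 rad and contact force between the fingers and door below 0.1 N and linear speed of door below 0.03 m/s and angular speed of door below 0.15 rad/s), for 0.2 s.
At the end, for the whole second after the job is handed in: Pail released, upright (0.06 rad), at rest on the mat, within 30 mm of its centre; door released, at rest, both knuckles home on the pins: axis within 14 mm in plan and 4 mm in height of the nominal hinge point, tilt under 0.06 rad (all of step 1 and all of step 2); the robot touches nothing.
It fails at once if the pail is tipped more than 0.5 rad (angle between pail_centre's own z axis and vertical above 0.5 rad).
It fails at once if the pail is dropped (moving faster than 0.5 m/s while not held) (contact force between the fingers and pail below 0.1 N and linear speed of pail above 0.5 m/s).
It fails at once if the door is dropped (moving faster than 0.5 m/s while not held) (contact force between the fingers and door below 0.1 N and linear speed of door above 0.5 m/s).
It fails at once if the cup, the ink jar or the yellow box is moved more than 30 mm (distance of any of cup_mid, ink_mid, marker_box_mid from where it was at the start of the episode above 0.03 m).
It also fails if it takes over 72 s, if anything falls off the work surface, if the arm or the gripper's body presses on something with over 40 N, if the wrist force passes 120 N, or if a joint passes its speed limit or range.

## Working session

There is one attempt and no reset: what is moved stays moved. The work goes in short steps, Python scripts to look and compute and a shell command to move; the robot and the scene stay as the last step left them, time stands still between calls to the robot, and variables do not carry over. Pictures are saved under pics/ and viewed, at most 10 in all, crops included, and the job is handed in when it is done.

```bash
ls; mkdir -p pics; python3 - <<'E'
from plant import r,cams
import cv2,numpy as np
np.set_printoptions(precision=4,suppress=True)
s=r.get_state();print({k:np.round(v,3) for k,v in s.items()})
for n in ["top","side"]:
    d=cams.snapshot(n);cv2.imwrite(f"pics/{n}0.png",d["img"][:,:,::-1])
    print(n,d["camera_matrix"],d["camera_from_world"],[k for k in d])
d=cams.snapshot("wrist");cv2.imwrite("pics/w0.png",d["img"][:,:,::-1]);print(d["camera_matrix"],d["tool_from_camera"],r.pinch_z)
E
```

```text
pics
{'clock': np.float64(0.0), 'q': array([-1.266,  0.69 , -0.195,  1.566,  0.157,  0.902, -0.215]), 'qd': array([-0.   , -0.001,  0.002,  0.   ,  0.001,  0.   ,  0.001]), 'joint_torque': array([ -0.   , -52.756,  -1.267, -15.343,  -0.053,   0.007,   0.   ]), 'tool_pos': array([0.167, 0.602, 0.238]), 'eef_rot': array([ 0.135,  0.991, -0.001, -0.   ]), 'contact_force': array([ 1.285,  0.284, -0.209]), 'moment': array([ 0.026, -0.027,  0.045]), 'finger_force': np.float64(0.0), 'opening': np.float64(0.997)}
top [[511.5021   0.     319.5963]
 [  0.     511.5021 238.375 ]
 [  0.       0.       1.    ]] [[ 0.0205 -0.9998 -0.004  -0.0116]
 [ 0.9911  0.0198  0.1316 -0.5918]
 [-0.1315 -0.0067  0.9913 -1.1345]
 [ 0.      0.      0.      1.    ]] ['img', 'camera_matrix', 'camera_from_world']
side [[518.6181   0.     312.1414]
 [  0.     518.6181 232.149 ]
 [  0.       0.       1.    ]] [[ 0.7887 -0.6147  0.0042 -0.4849]
 [ 0.3984  0.5163  0.7581 -0.3034]
 [-0.4682 -0.5963  0.6521 -1.111 ]
 [ 0.      0.      0.      1.    ]] ['img', 'camera_matrix', 'camera_from_world']
[[419.5407   0.     326.1002]
 [  0.     419.5407 240.1321]
 [  0.       0.       1.    ]] [[ 0.0001  0.9546  0.2979  0.0761]
 [ 1.      0.     -0.0006  0.0005]
 [-0.0006  0.2979 -0.9546 -0.1442]
 [ 0.      0.      0.      1.    ]] 0.0187
```

View pics/top0.png

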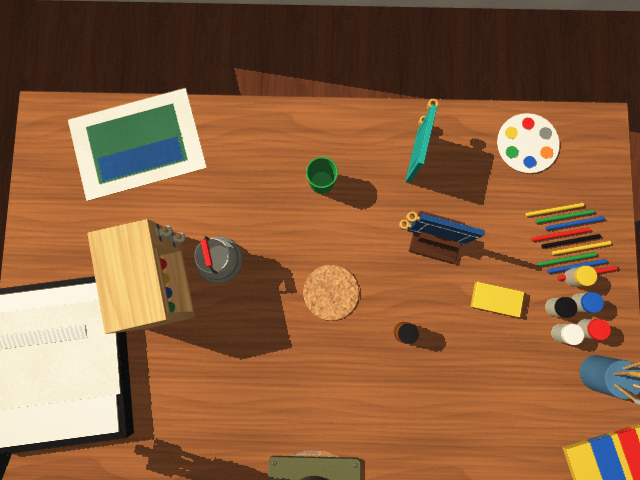

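View pics/side0.png

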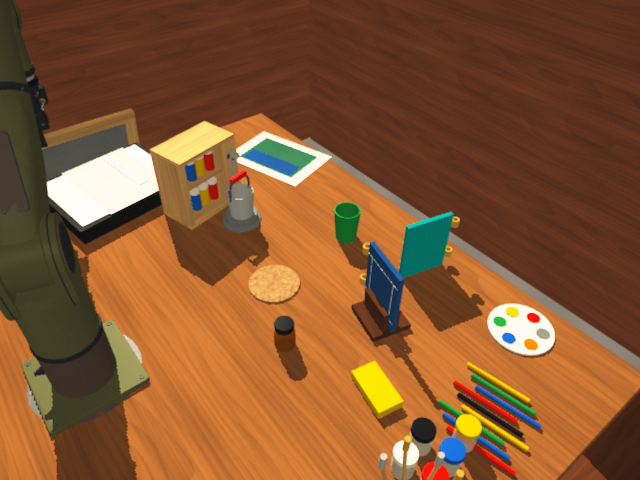

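The top view shows the cabinet at (140,275) with hinge seats at about (165-180,235) and the pail with its red grip at (207,253). The mat is at (331,292), and the blue door at (445,228) has its knuckles at (408,220). The side view agrees: door at (383,285), pail at (240,200).

```bash
cat > h.py <<'E'
from plant import r,cams
import cv2,numpy as np
from scipy.spatial.transform import Rotation as R
np.set_printoptions(precision=4,suppress=True)
def cam(n):
    s=r.get_state();d=cams.snapshot(n);K=d["camera_matrix"]
    if n=="wrist":
        T=np.eye(4);T[:3,:3]=R.from_quat(s["eef_rot"]).as_matrix();T[:3,3]=s["tool_pos"]
        W=T@d["tool_from_camera"]
    else: W=np.linalg.inv(d["camera_from_world"])
    return d["img"],K,W
def ray(c,uv):
    _,K,W=c;v=np.array([(uv[0]-K[0,2])/K[0,0],-(uv[1]-K[1,2])/K[1,1],-1.])
    return W[:3,3],W[:3,:3]@v
def onz(c,uv,z):
    o,v=ray(c,uv);return o+v*(z-o[2])/v[2]
def px(c,p):
    _,K,W=c;q=np.linalg.inv(W)@np.r_[p,1];return np.array([K[0,2]-K[0,0]*q[0]/q[2],K[1,2]+K[1,1]*q[1]/q[2]])
def tri(rays):
    A=np.zeros((3,3));b=np.zeros(3)
    for o,v in rays:
        v=v/np.linalg.norm(v);P=np.eye(3)-np.outer(v,v);A+=P;b+=P@o
    return np.linalg.solve(A,b)
def big(m):
    cs,_=cv2.findContours(m.astype(np.uint8),cv2.RETR_EXTERNAL,cv2.CHAIN_APPROX_NONE);return max(cs,key=cv2.contourArea)
def hsv(c): return cv2.cvtColor(c[0],cv2.COLOR_RGB2HSV)
def box(m,x0,x1,y0,y1):
    o=np.zeros_like(m);o[y0:y1,x0:x1]=m[y0:y1,x0:x1];return o
def state():
    s=r.get_state();Rm=R.from_quat(s["eef_rot"]).as_matrix();return s,Rm
E
python3 - <<'E'
from h import *
c=cam("top");H=hsv(c);
red=box(((H[...,0]<6)|(H[...,0]>174))&(H[...,1]>180)&(H[...,2]>120),195,220,230,275)
k=big(red);rc=cv2.minAreaRect(k);b=cv2.boxPoints(rc);print("grip",rc,[onz(c,p,.162) for p in b],onz(c,rc[0],.162))
P=np.array([onz(c,p[0],.162)[:2] for p in k]);rr=cv2.minAreaRect((P*1000).astype(np.float32));print("grip world mm",rr)
mat=box((H[...,2]>130)&(H[...,1]<170),300,365,260,325)
k=big(mat);e=cv2.fitEllipse(k);print("mat",e,onz(c,e[0],.005))
img=c[0][:,:,::-1]
a=cv2.resize(img[210:340,80:250],None,fx=4.6,fy=4.6,interpolation=cv2.INTER_CUBIC);cv2.imwrite("pics/cab.png",a)
s=cam("side")[0][:,:,::-1]
d=np.hstack([cv2.resize(img[205:270,395:495],(500,325),interpolation=cv2.INTER_CUBIC),cv2.resize(s[150:215,215:275],(300,325),interpolation=cv2.INTER_CUBIC)]);cv2.imwrite("pics/door.png",d)
E
```

```text
grip ((205.68173217773438, 252.29962158203125), (26.683177947998047, 6.072417736053467), 77.19573211669922) [array([0.5675, 0.2455, 0.162 ]), array([0.5705, 0.2334, 0.162 ]), array([0.5172, 0.2187, 0.162 ]), array([0.5142, 0.2306, 0.162 ])] [0.5423 0.232  0.162 ]
grip world mm ((542.2918090820312, 232.024658203125), (55.25902557373047, 12.394550323486328), 15.555875778198242)
mat ((330.4047546386719, 291.9745178222656), (54.84011459350586, 55.464195251464844), 3.164487361907959) [ 0.4711 -0.0271  0.005 ]
```

View pics/cab.png

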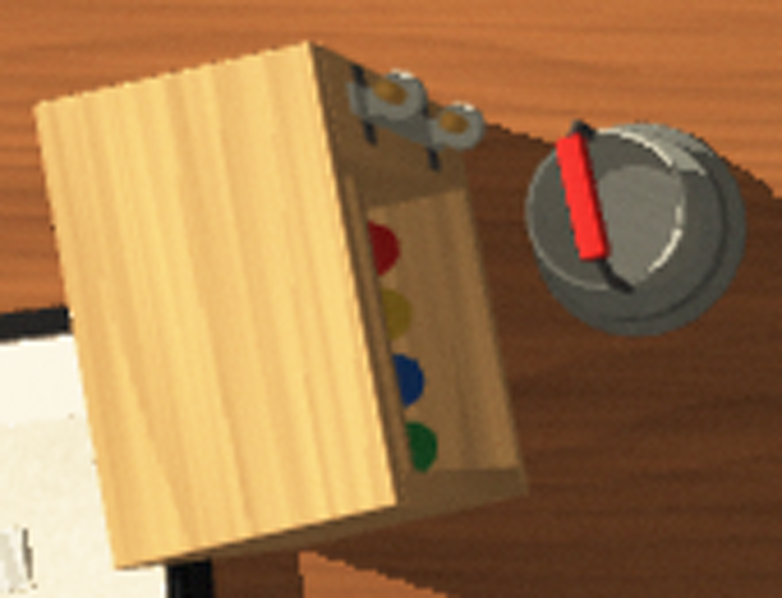

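View pics/door.png

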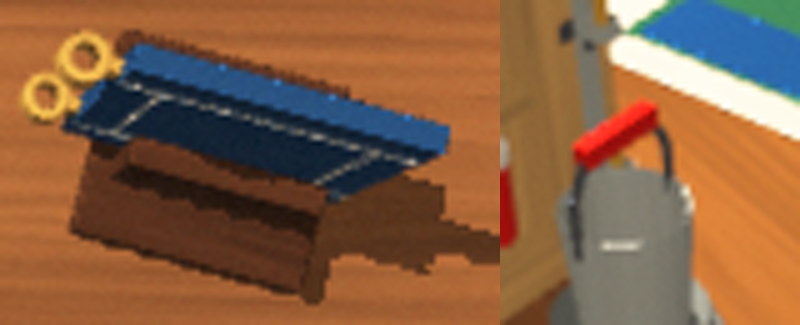

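The cabinet crop shows the top face corners at crop (37,103), (310,42), (397,503), (118,568), and two brass pins on grey seats at (392,90) and (455,122). The door crop shows the knuckle rings at (86,57) and (46,98) and a near-vertical blue panel. The grip bar runs roughly parallel to the cabinet front, so I'll check gripper clearance before moving.

```bash
python3 - <<'E'
from h import *
c=cam("top");f=lambda u,v,z:onz(c,(80+(u+.5)/4.6-.5,210+(v+.5)/4.6-.5),z)
C=np.array([f(37,103,.22),f(310,42,.22),f(397,503,.22),f(118,568,.22)]);print(C)
m=C.mean(0);yv=(C[0]-C[3]+C[1]-C[2]);yv=-yv;print("side lens",np.linalg.norm(np.diff(C,axis=0),axis=1))
yaw=np.arctan2(yv[1],yv[0])-np.pi/2;xv=np.array([np.cos(yaw),np.sin(yaw)]);yw=np.array([-xv[1],xv[0]])
fm=(C[1]+C[2])[:2]/2; cc=fm+.06*xv;print("yaw",np.degrees(yaw),"c mean",m,"c from front",cc)
h=cc-.078*xv-.08*yw;print("hinge nominal",h)
for z,u in((.19,(392,90)),(.09,(455,122))):
    p=f(*u,z)[:2];print("pin",p,(p-h)@xv,(p-h)@yw)
g=np.array([.5423,.232]);print("grip rel cab",(g-cc)@xv,(g-cc)@yw)
d=lambda u,v,z:onz(c,(395+(u+.5)/5-.5,205+(v+.5)/5-.5),z)
for u,z in(((86,57),.18),((46,98),.08),((130,42),.185),((448,125),.185),((448,152),.185),((420,163),.185)):print(u,d(*u,z))
E
```

```text
[[0.5715 0.4503 0.22  ]
 [0.5999 0.3365 0.22  ]
 [0.4077 0.288  0.22  ]
 [0.3789 0.4014 0.22  ]]
side lens [0.1173 0.1982 0.117 ]
yaw -255.7847167777885 c mean [0.4895 0.369  0.22  ] c from front [0.4891 0.3704]
hinge nominal [0.5858 0.3144]
pin [0.5844 0.3098] -0.004092351709938548 0.002485451430717294
pin [0.584  0.3101] -0.003735183277121376 0.0027638574702950423
grip rel cab -0.14723087378679622 -0.01763225520510283
(86, 57) [ 0.6227 -0.1865  0.18  ]
(46, 98) [ 0.622  -0.1862  0.08  ]
(130, 42) [ 0.6283 -0.2034  0.185 ]
(448, 125) [ 0.597  -0.3308  0.185 ]
(448, 152) [ 0.586  -0.3306  0.185 ]
(420, 163) [ 0.5813 -0.3193  0.185 ]
```

Gripping the bar's flat sides with the gripper centred would put its body about 10 mm into the cabinet top. I'll come down offset 16 mm away from the cabinet instead, and the closing fingers will draw the pail clear.

```bash
cat >> h.py <<'E'
def togo(p,ydir=None):
    "shift (mm) in tool axes to world p, turn (deg rotvec, tool axes) to point straight down with tool y along heading ydir (deg)"
    s,M=state();print("t",s["clock"].round(2),"tcp",s["tool_pos"].round(4),"ydir",np.degrees(np.arctan2(M[1,1],M[0,1])).round(2),"q7",s["q"][6].round(2))
    print("shift",(M.T@(np.array(p)-s["tool_pos"])*1000).round(1),end=" ")
    if ydir is not None:
        a=np.radians(ydir);y=np.array([np.cos(a),np.sin(a),0]);z=np.array([0,0,-1.]);D=np.c_[np.cross(y,z),y,z]
        print("turn",np.degrees(R.from_matrix(M.T@D).as_rotvec()).round(2),end="")
    print()
E
python3 -m pendant '[[-1,[-20,-12,-35],[0,0,0]],[-1,[-40,-23,-30],[0,0,0]],[-1,[-50,-29,0],[0,0,0]],[-1,[-50,-29,0],[0,0,0]],[-1,[-50,-29,0],[0,0,0]],[-1,[-50,-29,0],[0,0,0]],[-1,[-50,-29,0],[0,0,0]],[-1,[-50,-29,0],[0,0,0]]]' 20
python3 -c "
from h import *
togo([.5463,.2165,.30],105.5)"
```

```text
clock: 1.3
tool_pos: [0.4593, 0.3031, 0.3038]
eef_rot: [0.135, 0.991, 0.0, 0.0]
contact_force: [0.8, 0.9, 0.3]
opening: 1.003
finger_force: 0.0Traceback (most recent call last):
  File "<string>", line 3, in <module>
    togo([.5463,.2165,.30],105.5)
    ~~~~^^^^^^^^^^^^^^^^^^^^^^^^^
  File "h.py", line 33, in togo
    s,M=state();print("t",s["clock"].round(2),"tcp",s["tool_pos"].round(4),"ydir",np.degrees(np.arctan2(M[1,1],M[0,1])).round(2),"q7",s["q"][6].round(2))
                          ^^^^^^^^^^^^^^^^
AttributeError: 'float' object has no attribute 'round'
```

```bash
sed -i 's/s\["clock"\].round(2)/round(float(s["clock"]),2)/' h.py
python3 -c "
from h import *
togo([.5463,.2165,.30],105.5)"
```

```text
t 1.3 tcp [0.4593 0.3031 0.3038] ydir 74.49 q7 0.5
shift [-107.   -60.2    3.8] turn [  0.02   0.02 -31.01]
```

```bash

python3 -m pendant '[[-1,[-54,-30,2],[0,0,0]],[-1,[-53,-30,2],[0,0,0]],[-1,[0,0,0],[0,0,-10]],[-1,[0,0,0],[0,0,-10.5]],[-1,[0,0,0],[0,0,-10.5]],[-1,[0,0,0],[0,0,0]],[-1,[0,0,0],[0,0,0]]]'
python3 - <<'E'
from h import *
togo([.5463,.2165,.138],105.5)
c=cam("wrist");cv2.imwrite("pics/w1.png",c[0][:,:,::-1])
H=hsv(c);red=((H[...,0]<6)|(H[...,0]>174))&(H[...,1]>180)&(H[...,2]>120)
p0=px(c,[.5423,.232,.162]).astype(int);print(p0);
red=box(red,p0[0]-70,p0[0]+70,max(p0[1]-70,0),p0[1]+70)
P=np.array([onz(c,p[0],.162)[:2]*1000 for p in big(red)],np.float32);print(cv2.minAreaRect(P))
E
```

```text
clock: 2.17
tool_pos: [0.5452, 0.2181, 0.2997]
eef_rot: [-0.133, 0.991, 0.0, -0.0]
contact_force: [0.1, -0.5, -0.0]
opening: 1.0
finger_force: 0.0
t 2.17 tcp [0.5452 0.2181 0.2997] ydir 105.31 q7 1.15
shift [ -0.7  -1.8 161.7] turn [ 0.   -0.   -0.19]
[346 224]
((516.1382446289062, 222.5684356689453), (5.094992637634277, 9.97152042388916), 44.004539489746094)
```

View pics/w1.png

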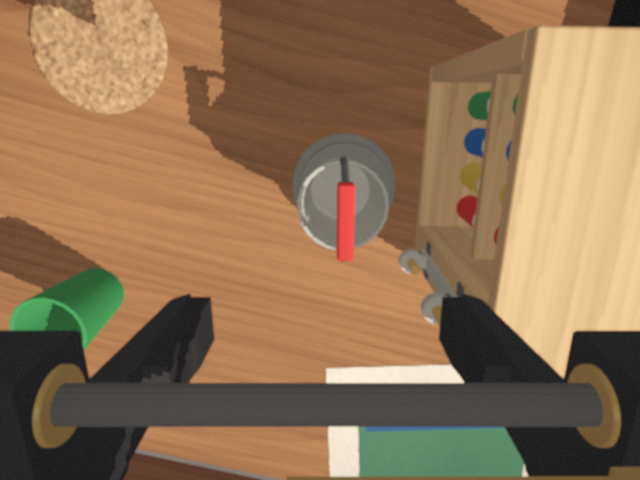

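The wrist view shows the bar at (346,222), and I predicted (346,224), so the position is confirmed. The cabinet's top edge is to the right, at columns 510-530. Descending now.

```bash

python3 -m pendant '[[-1,[0,-2,40],[0,0,0]],[-1,[0,0,40],[0,0,0]],[-1,[0,0,25],[0,0,0]],[-1,[0,0,20],[0,0,0]],[-1,[0,0,20],[0,0,0]],[-1,[0,0,16],[0,0,0]],[-1,[0,0,0],[0,0,0]]]'
python3 -m pendant '[[0.3,[0,0,0],[0,0,0]],[0.5,[0,0,0],[0,0,0]],[0.7,[0,0,0],[0,0,0]],[0.9,[0,0,0],[0,0,0]],[1,[0,0,0],[0,0,0]],[1,[0,0,0],[0,0,0]],[1,[0,0,0],[0,0,0]]]' 25
python3 -c "
from h import *
c=cam('side');cv2.imwrite('pics/s1.png',cv2.resize(c[0][120:260,140:320,::-1],None,fx=4,fy=4))"
```

```text
clock: 3.1
tool_pos: [0.5451, 0.216, 0.1377]
eef_rot: [-0.135, 0.991, -0.0, -0.001]
contact_force: [0.6, -0.2, 0.5]
opening: 1.005
finger_force: 0.0
clock: 3.98
tool_pos: [0.5457, 0.2166, 0.1388]
eef_rot: [-0.135, 0.991, 0.0, 0.0]
contact_force: [-0.0, 0.3, 1.1]
opening: 0.23
finger_force: 0.3
```

View pics/s1.png

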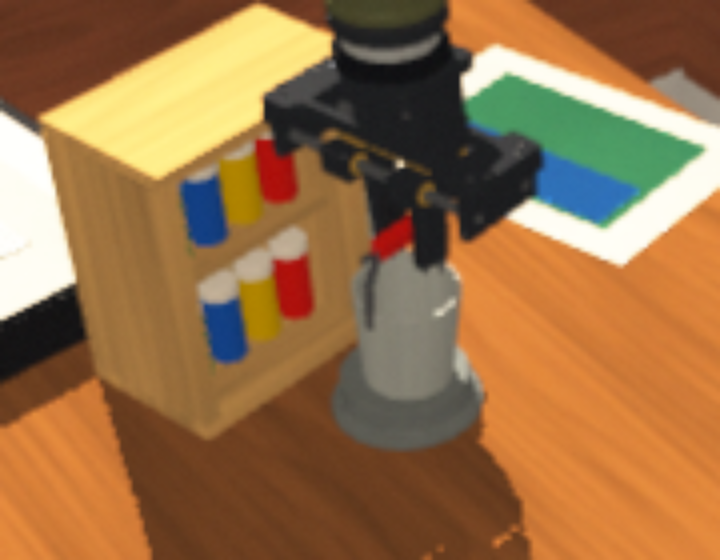

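The side view shows the fingers around the red bar, the gripper body clear of the cabinet and the pail upright on its stand. They're still closing, so I'll wait, then lift a little.

```bash

python3 -m pendant '[[1,[0,0,0],[0,0,0]],[1,[0,0,0],[0,0,0]],[1,[0,0,0],[0,0,0]],[1,[0,0,0],[0,0,0]]]' 25
python3 -m pendant '[[1,[0,0,-5],[0,0,0]],[1,[0,0,-10],[0,0,0]],[1,[0,0,-20],[0,0,0]],[1,[0,0,-20],[0,0,0]],[1,[0,-5,-5],[0,0,0]],[1,[0,0,0],[0,0,0]]]'
python3 -c "
from h import *
togo([.4711,-.0271,.19])"
```

```text
clock: 4.53
tool_pos: [0.5457, 0.2164, 0.1387]
eef_rot: [-0.135, 0.991, 0.0, 0.0]
contact_force: [-1.0, 1.7, 1.5]
opening: 0.133
finger_force: 24.9
clock: 5.28
tool_pos: [0.5474, 0.2101, 0.1988]
eef_rot: [-0.134, 0.991, -0.001, 0.0]
contact_force: [0.2, 0.0, -2.7]
opening: 0.136
finger_force: 24.5
t 5.28 tcp [0.5474 0.2101 0.1988] ydir 105.4 q7 1.11
shift [ 136.5 -208.4    9. ]
```

```bash

python3 -m pendant '[[1,[8,-12,0],[0,0,0]],[1,[18,-27,0],[0,0,0]],[1,[22,-34,0],[0,0,0]],[1,[22,-34,0],[0,0,0]],[1,[22,-34,0],[0,0,0]],[1,[20,-30,0],[0,0,0]],[1,[15,-24,0],[0,0,0]],[1,[9.5,-13.5,0],[0,0,0]]]'
python3 -m pendant '[[1,[0,0,0],[0,0,0]],[1,[0,0,10],[0,0,0]],[1,[0,0,25],[0,0,0]],[1,[0,0,25],[0,0,0]],[1,[0,0,13],[0,0,0]],[1,[0,0,5],[0,0,0]],[1,[0,0,0],[0,0,0]],[1,[0,0,0],[0,0,0]]]'
python3 -c "
from h import *
togo([.4711,-.0271,.114])
c=cam('side');cv2.imwrite('pics/s2.png',cv2.resize(c[0][170:310,190:370,::-1],None,fx=4,fy=4))"
```

```text
clock: 6.28
tool_pos: [0.4696, -0.0284, 0.1982]
eef_rot: [-0.134, 0.991, -0.0, -0.001]
contact_force: [0.1, 0.2, -2.1]
opening: 0.131
finger_force: 24.6
clock: 7.28
tool_pos: [0.4717, -0.0259, 0.1213]
eef_rot: [-0.135, 0.991, 0.0, 0.001]
contact_force: [-1.3, -0.9, -3.0]
opening: 0.132
finger_force: 24.7
t 7.28 tcp [ 0.4717 -0.0259  0.1213] ydir 105.48 q7 1.33
shift [ 0.9 -1.   7.3]
```

View pics/s2.png

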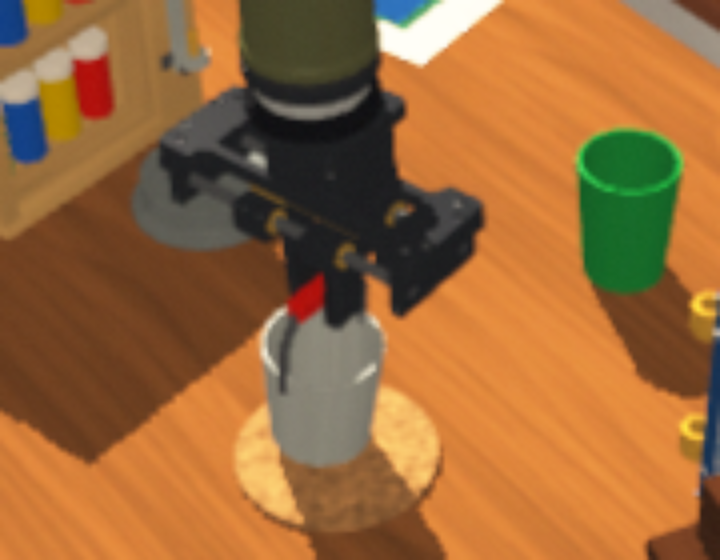

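The pail hangs upright just above the mat, its base at about (322,440) against the mat centre at (337,455). Lowering gently.

```bash

python3 -m pendant '[[1,[0,0,2],[0,0,0]],[1,[0,0,2],[0,0,0]],[1,[0,0,1.5],[0,0,0]],[1,[0,0,1],[0,0,0]],[1,[0,0,0],[0,0,0]],[1,[0,0,0],[0,0,0]]]'
python3 -m pendant '[[1,[0,0,0.5],[0,0,0]],[1,[0,0,0.5],[0,0,0]],[1,[0,0,0],[0,0,0]]]'
```

```text
clock: 8.07
tool_pos: [0.4712, -0.026, 0.1142]
eef_rot: [-0.135, 0.991, 0.0, 0.0]
contact_force: [0.8, 0.3, -3.0]
opening: 0.133
finger_force: 24.7
clock: 8.45
tool_pos: [0.4712, -0.026, 0.1132]
eef_rot: [-0.135, 0.991, 0.0, -0.0]
contact_force: [0.2, 0.0, -2.8]
opening: 0.13
finger_force: 24.7
```

```bash

python3 -m pendant '[[1,[0,0,0.5],[0,0,0]],[1,[0,0,0.5],[0,0,0]],[1,[0,0,0],[0,0,0]]]'
python3 -m pendant '[[1,[0,0,0.5],[0,0,0]],[1,[0,0,0.5],[0,0,0]],[1,[0,0,0],[0,0,0]]]'
```

```text
clock: 8.82
tool_pos: [0.4717, -0.0255, 0.1127]
eef_rot: [-0.135, 0.991, 0.0, 0.001]
contact_force: [-0.3, 0.9, 5.6]
opening: 0.134
finger_force: 24.5
clock: 9.2
tool_pos: [0.4722, -0.0249, 0.1124]
eef_rot: [-0.135, 0.991, 0.0, 0.002]
contact_force: [-2.0, 3.0, 13.5]
opening: 0.13
finger_force: 24.6
```

```bash

python3 -m pendant '[[1,[0,0,-1],[0,0,0]],[1,[0,0,0],[0,0,0]],[0.6,[0,0,0],[0,0,0]],[0.4,[0,0,0],[0,0,0]],[0,[0,0,0],[0,0,0]],[-0.3,[0,0,0],[0,0,0]],[-0.3,[0,0,0],[0,0,0]],[-0.3,[0,0,0],[0,0,0]]]'
python3 -m pendant '[[-0.3,[0,0,-10],[0,0,0]],[-0.3,[0,0,-30],[0,0,0]],[-0.3,[0,0,-40],[0,0,0]],[-0.3,[0,0,-50],[0,0,0]],[-0.3,[0,0,-50],[0,0,0]],[-0.3,[0,0,0],[0,0,0]]]'
python3 - <<'E'
from h import *
c=cam("top");cv2.imwrite("pics/t2.png",c[0][:,:,::-1])
H=hsv(c);red=box(((H[...,0]<6)|(H[...,0]>174))&(H[...,1]>180)&(H[...,2]>100),280,380,230,340)
try: k=big(red);print(cv2.minAreaRect(k),onz(c,cv2.minAreaRect(k)[0],.137))
except Exception as e: print(e)
togo([.607,-.27,.30],-104)
E
```

```text
clock: 10.2
tool_pos: [0.4713, -0.0261, 0.1122]
eef_rot: [-0.135, 0.991, -0.0, 0.0]
contact_force: [-0.0, -0.1, -0.7]
opening: 0.65
finger_force: 0.0
clock: 10.95
tool_pos: [0.4733, -0.0257, 0.2962]
eef_rot: [-0.135, 0.991, -0.001, 0.004]
contact_force: [0.3, -0.8, -1.0]
opening: 0.649
finger_force: 0.0
max() iterable argument is empty
t 11.0 tcp [ 0.4719 -0.0261  0.2941] ydir 105.46 q7 1.51
shift [ -65.2 -271.1   -5.3] turn [  -0.32   -0.03 -150.54]
```

The pail is released. Next is the door, at about (0.606,-0.265), yaw 168°. I'll move above it and refine with the wrist camera.

```bash

python3 -m pendant '[[0,[-6,-26,-2],[0,0,0]],[0,[-12,-50,-4],[0,0,0]],[0,[-13,-53,0],[0,0,0]],[0,[-13,-53,0],[0,0,0]],[0,[-13,-53,0],[0,0,0]],[0,[-8,-31,0],[0,0,0]],[0,[0,0,0],[0,0,10.5]],[0,[0,0,0],[0,0,10.5]]]'
python3 -m pendant '[[0,[0,0,0],[0,0,10.6]],[0,[0,0,0],[0,0,10.6]],[0,[0,0,0],[0,0,10.6]],[0,[0,0,0],[0,0,10.6]],[0,[0,0,0],[0,0,10.6]],[0,[0,0,0],[0,0,10.6]],[0,[0,0,0],[0,0,10.6]],[0,[0,0,0],[0,0,10.6]]]'
python3 -m pendant '[[0,[0,0,0],[0,0,10.6]],[0,[0,0,0],[0,0,0]],[0,[0,0,0],[0,0,0]],[0,[0,0,0],[0,0,0]]]'
python3 - <<'E'
from h import *
togo([.606,-.265,.30],-11.9)
c=cam("wrist");cv2.imwrite("pics/w2.png",c[0][:,:,::-1])
H=hsv(c)
for p in([.606,-.2647,.185],[.6222,-.1864,.18],[.5915,-.331,.185]):u=px(c,p);print(u)
E
```

```text
clock: 12.0
tool_pos: [0.6038, -0.2651, 0.2958]
eef_rot: [0.051, 0.999, 0.001, -0.002]
contact_force: [-0.8, 0.4, -0.9]
opening: 0.494
finger_force: 0.0
clock: 13.0
tool_pos: [0.6038, -0.2645, 0.2962]
eef_rot: [0.711, 0.703, -0.001, -0.002]
contact_force: [-0.9, -1.1, 0.2]
opening: 0.5
finger_force: 0.0
clock: 13.5
tool_pos: [0.6046, -0.265, 0.2978]
eef_rot: [0.771, 0.637, -0.0, -0.0]
contact_force: [0.5, 0.4, 0.2]
opening: 0.498
finger_force: 0.0
t 13.5 tcp [ 0.6046 -0.265   0.2978] ydir -10.82 q7 0.24
shift [ 0.2  1.4 -2.2] turn [-0.04 -0.02  1.08]
[326.5286 235.7594]
[328.62   104.4922]
[323.8781 330.2696]
```

View pics/w2.png

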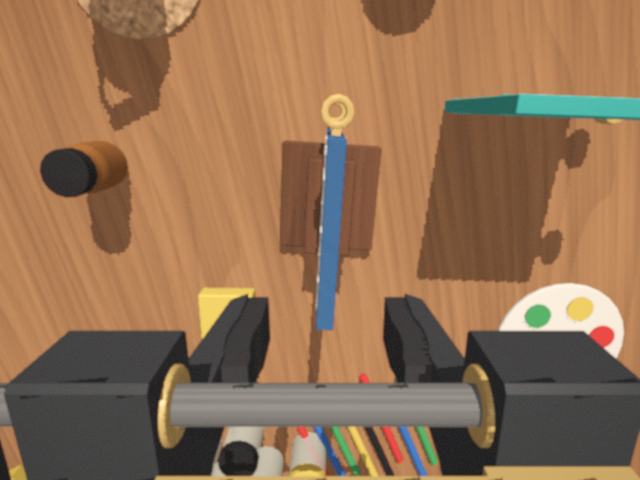

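The wrist view shows the door's top edge running from (337,137) to (325,329), with its knuckle ring at (338,111). It's slightly yawed from my guess, and I'll measure it now.

```bash
python3 - <<'E'
from h import *
c=cam("wrist");H=hsv(c);z=.185
m=box((H[...,0]>98)&(H[...,0]<120)&(H[...,1]>120)&(H[...,2]>110),300,365,115,340)
k=big(m);P=np.array([onz(c,p[0],z)[:2]*1000 for p in k],np.float32);rr=cv2.minAreaRect(P);print("top face",rr)
q=cv2.boxPoints(rr);e=sorted([(np.linalg.norm(q[i]-q[(i+1)%4]),i) for i in range(4)])[-1][1];d=q[(e+1)%4]-q[e];d*=-np.sign(d[1]);
print("heading door y",np.degrees(np.arctan2(d[1],d[0])))
g=box((H[...,0]>12)&(H[...,0]<30)&(H[...,1]>90)&(H[...,2]>170),315,362,88,130)
k=big(g);e=cv2.minEnclosingCircle(k);print(e,"knuckle",onz(c,(338,110.5),.16),onz(c,e[0],.16))
a=np.radians(np.degrees(np.arctan2(d[1],d[0])));cen=np.array(rr[0])/1000
print("axis from top face",cen-.08*np.array([np.cos(a),np.sin(a)]))
E
```

```text
top face ((608.0234985351562, -266.5463562011719), (128.82785034179688, 10.328817367553711), 75.78495788574219)
heading door y -104.215065
((338.0, 108.5), 30.809999465942383) knuckle [ 0.6277 -0.191   0.16  ] [ 0.6279 -0.1898  0.16  ]
axis from top face [ 0.6277 -0.189 ]
```

```bash

python3 -m pendant '[[0,[0,3,0],[0,0,3.3]],[0,[0,0,0],[0,0,0]],[0,[0,0,0],[0,0,0]]]'
python3 -c "
from h import *
togo([.608,-.2665,.146],-14.2)"
```

```text
clock: 13.98
tool_pos: [0.6077, -0.2656, 0.2982]
eef_rot: [0.789, 0.615, -0.0, -0.0]
contact_force: [0.0, 0.5, -0.0]
opening: 0.503
finger_force: 0.0
t 13.97 tcp [ 0.6077 -0.2656  0.2982] ydir -14.15 q7 0.19
shift [ -0.8   0.5 152.2] turn [-0.01 -0.    0.05]
```

```bash

python3 -m pendant '[[0,[-0.8,0.5,30],[0,0,0]],[0,[0,0,40],[0,0,0]],[0,[0,0,35],[0,0,0]],[0,[0,0,20],[0,0,0]],[0,[0,0,15],[0,0,0]],[0,[0,0,12],[0,0,0]],[0,[0,0,0],[0,0,0]]]'
python3 -m pendant '[[0.4,[0,0,0],[0,0,0]],[0.6,[0,0,0],[0,0,0]],[0.7,[0,0,0],[0,0,0]],[1,[0,0,0],[0,0,0]],[1,[0,0,0],[0,0,0]],[1,[0,0,0],[0,0,0]],[1,[0,0,0],[0,0,0]],[1,[0,0,0],[0,0,0]]]' 40
```

```text
clock: 14.85
tool_pos: [0.6078, -0.2663, 0.1457]
eef_rot: [0.789, 0.614, -0.0, -0.0]
contact_force: [0.1, -0.1, 0.7]
opening: 0.5
finger_force: 0.0
clock: 15.85
tool_pos: [0.6082, -0.2665, 0.1466]
eef_rot: [0.789, 0.614, 0.0, 0.0]
contact_force: [-1.0, 0.2, 5.8]
opening: 0.133
finger_force: 40.0
```

```bash

python3 -m pendant '[[1,[0,0,-3],[0,0,0]],[1,[0,0,-10],[0,0,0]],[1,[0,0,-15],[0,0,0]],[1,[0,0,-20],[0,0,0]],[1,[0,0,-20],[0,0,0]],[1,[0,0,-15],[0,0,0]],[1,[0,0,-7],[0,0,0]],[1,[0,0,0],[0,0,0]]]'
python3 -c "
from h import *
togo([.579,.174,.236],-14.2)"
```

```text
clock: 16.85
tool_pos: [0.6082, -0.2664, 0.2365]
eef_rot: [0.789, 0.614, 0.0, 0.0]
contact_force: [0.1, -0.2, -3.6]
opening: 0.136
finger_force: 40.0
t 16.85 tcp [ 0.6082 -0.2664  0.2365] ydir -14.21 q7 0.2
shift [ 419.8 -136.4    0.5] turn [ 0.03 -0.   -0.01]
```

```bash

python3 -m pendant '[[1,[10,-3.2,0],[0,0,0]],[1,[20,-6.5,0],[0,0,0]],[1,[30,-10,0],[0,0,0]],[1,[37,-12,0],[0,0,0]],[1,[37,-12,0],[0,0,0]],[1,[37,-12,0],[0,0,0]],[1,[37,-12,0],[0,0,0]],[1,[37,-12,0],[0,0,0]]]'
python3 -m pendant '[[1,[37,-12,0],[0,0,0]],[1,[37,-12,0],[0,0,0]],[1,[37,-12,0],[0,0,0]],[1,[30,-10,0],[0,0,0]],[1,[20,-6.5,0],[0,0,0]],[1,[13.8,-4.2,0],[0,0,0]],[1,[0,0,0],[0,0,0]],[1,[0,0,0],[0,0,0]]]'
python3 -c "
from h import *
togo([.579,.174,.236],-14.2)
c=cam('wrist');cv2.imwrite('pics/w3.png',c[0][:,:,::-1])
print(px(c,[.584,.310,.19]),px(c,[.584,.310,.09]))"
```

```text
clock: 17.85
tool_pos: [0.59, -0.0059, 0.2359]
eef_rot: [0.789, 0.615, 0.0, -0.001]
contact_force: [1.0, 0.1, -3.0]
opening: 0.133
finger_force: 40.0
clock: 18.85
tool_pos: [0.5792, 0.1722, 0.2362]
eef_rot: [0.79, 0.613, -0.0, 0.001]
contact_force: [-0.4, 0.1, -3.3]
opening: 0.132
finger_force: 40.0
t 18.85 tcp [0.5792 0.1722 0.2362] ydir -14.33 q7 -0.46
shift [ 1.7 -0.6  0.2] turn [ 0.03  0.07 -0.13]
[248.3089 -42.9451] [276.7873  12.7593]
```

View pics/w3.png

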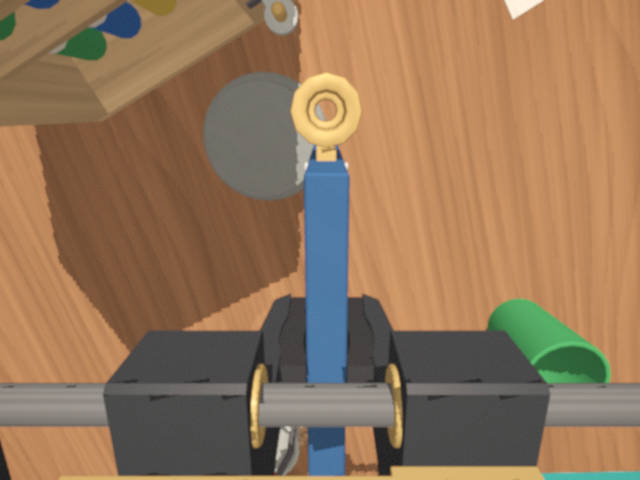

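The knuckle ring centre is at (326,110), looking straight down its bore. The lower pin is at (278,12), matching my prediction of (277,13). The pail stands at the bottom, near (288,440), and the cup is untouched. I'll move in to about 24 mm short and measure the pin and knuckle together.

```bash
python3 - <<'E'
from h import *
c=cam("wrist");s,M=state();A=onz(c,(326.3,110),s["tool_pos"][2]+.0134);print("axis",A,"in tool mm",M.T@(A-s["tool_pos"])*1000)
xv=np.array([-.245,.969]);t=np.r_[np.array([.584,.310])-.024*xv-A[:2],.215-s["tool_pos"][2]]
print("shift",M.T@t*1000)
E
```

```text
axis [0.5995 0.2469 0.2497] in tool mm [ 77.4193   1.1425 -13.4678]
shift [ 36.202  -19.2501  21.243 ]
```

```bash
python3 -m pendant '[[1,[3,-2,5],[0,0,0]],[1,[8,-4,8],[0,0,0]],[1,[9,-5,8],[0,0,0]],[1,[9,-5,0],[0,0,0]],[1,[7,-3,0],[0,0,0]],[1,[0,0,0],[0,0,0]],[1,[0,0,0],[0,0,0]]]'
python3 -c "
from h import *
togo([.579,.174,.236],-14.2)
c=cam('wrist');cv2.imwrite('pics/w4.png',cv2.resize(c[0][0:240,160:480,::-1],(800,600),interpolation=cv2.INTER_CUBIC))
print(px(c,[.584,.310,.19]),px(c,[.584,.310,.09]))"
```

```text
clock: 19.82
tool_pos: [0.5696, 0.2131, 0.2155]
eef_rot: [0.789, 0.614, 0.0, 0.0]
contact_force: [0.0, 0.0, -2.4]
opening: 0.134
finger_force: 40.0
t 19.82 tcp [0.5696 0.2131 0.2155] ydir -14.24 q7 -0.51
shift [-35.6  18.7 -20.5] turn [ 0.04  0.01 -0.04]
[296.56    53.8172] [307.6635  74.9102]
```

View pics/w4.png

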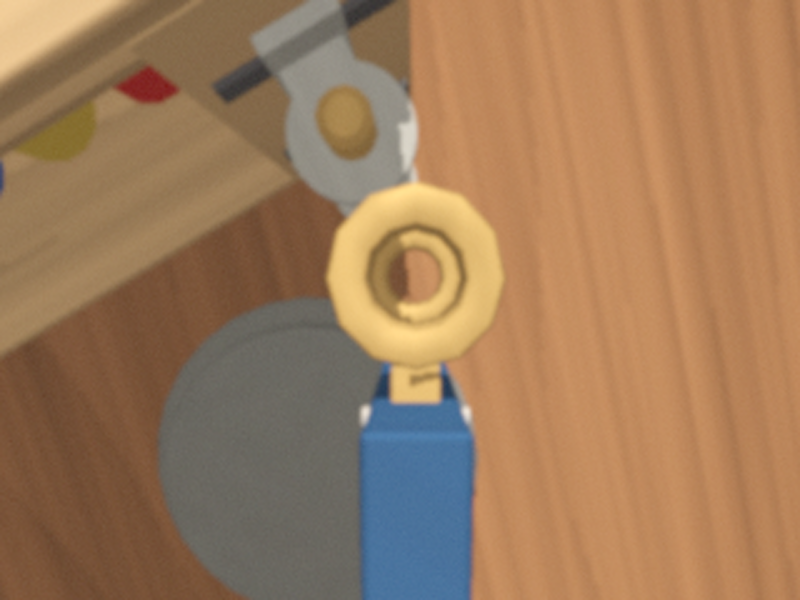

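In this crop (2.5x, origin (160,0)) the knuckle ring centre is at (415.5,274.5), the upper pin's tip face at (344,111) and its seat disc at (352,134). Working out the shift.

```bash
python3 - <<'E'
from h import *
c=cam("wrist");s,M=state();f=lambda u,v,z:onz(c,(160+(u+.5)/2.5-.5,(v+.5)/2.5-.5),z)
z=s["tool_pos"][2];A=f(415.5,274.5,z+.0134);P=f(344,111,.19);S=f(352,134,.17)
print("axis",A,"pin",P,"seat",S);
for q in(P,S):print("shift",M.T@np.r_[q[:2]-A[:2],0]*1000)
E
```

```text
axis [0.5898 0.2879 0.2288] pin [0.5852 0.3129 0.19  ] seat [0.585  0.3121 0.17  ]
shift [ 23.0649 -10.5714  -0.0098]
shift [ 22.2831 -10.5565  -0.0097]
```

```bash
python3 -m pendant '[[1,[4,-2,0],[0,0,0]],[1,[6,-3,0],[0,0,0]],[1,[6,-3,0],[0,0,0]],[1,[4,-1.6,0],[0,0,0]],[1,[2.6,-1,0],[0,0,0]],[1,[0,0,0],[0,0,0]],[1,[0,0,0],[0,0,0]]]'
python3 - <<'E'
from h import *
togo([.5698,.213,.2155],-14.2)
c=cam("wrist");cv2.imwrite("pics/w5.png",c[0][:,:,::-1]);H=hsv(c)
s,_=state();A=px(c,[.5851,.3125,.19]);print("pin expect px",A)
g=c[0][85:135,300:352]
V=cv2.cvtColor(g,cv2.COLOR_RGB2GRAY)
for i in range(10,42,2):print(''.join('%4d'%v for v in V[i,8:46:2]))
E
```

```text
clock: 20.8
tool_pos: [0.5647, 0.2377, 0.2152]
eef_rot: [0.789, 0.614, -0.0, 0.0]
contact_force: [-0.3, -0.7, -3.0]
opening: 0.134
finger_force: 40.0
t 20.8 tcp [0.5647 0.2377 0.2152] ydir -14.24 q7 -0.55
shift [-22.7  11.   -0.3] turn [ 0.01  0.01 -0.04]
pin expect px [326.8723 110.0254]
 182 173 141 105 115 130 136 141 141 142 139 137 133 124 110 108 147 176 184
 176 147 112 112 135 139 141 140 137 138 137 137 135 139 128 110 112 152 179
 152 112 110 131 138 140 131 128 127 128 129 129 132 134 139 130 107 112 155
 124 108 129 138 137 131 124 126 128 129 129 124 124 130 138 136 124 103 129
 114 120 138 139 132 123 123 129 132 134 135 130 124 124 133 138 137 111 118
 110 127 140 136 128 118 127 130 135 134 133 130 130 123 128 135 136 120 111
 111 131 141 135 124 121 129 131 135 135 134 131 131 123 125 134 136 126 109
 113 133 143 134 120 122 128 134 133 134 133 132 129 124 124 134 136 133 109
 115 135 141 137 122 120 128 133 133 135 132 131 128 121 122 135 137 132 108
 117 133 138 140 124 117 125 131 131 135 133 131 126 119 128 139 136 130 111
 124 127 138 139 130 117 119 127 133 133 132 128 122 119 133 139 136 122 118
 142 126 136 137 138 129 118 119 123 127 125 118 119 127 139 139 136 118 137
 160 127 133 135 139 139 130 120 119 119 117 120 128 139 140 139 133 117 154
 177 151 130 137 141 140 138 136 132 129 133 136 137 140 140 134 125 136 176
 194 178 157 133 135 139 140 137 137 136 137 138 139 139 138 129 144 171 194
 202 198 185 161 135 135 137 138 138 135 135 138 137 135 131 150 176 196 203
```

In the bore, the pin's rim is centred at about (326,109) and the bore at about (326.8,110). That's aligned within half a millimetre, so I'll lower it with force checks.

```bash
python3 -m pendant '[[1,[0,0,4],[0,0,0]],[1,[0,0,5],[0,0,0]],[1,[0,0,4],[0,0,0]],[1,[0,0,2],[0,0,0]],[1,[0,0,0],[0,0,0]]]'
python3 -m pendant '[[1,[0,0,2],[0,0,0]],[1,[0,0,2],[0,0,0]],[1,[0,0,2],[0,0,0]],[1,[0,0,0],[0,0,0]]]'
```

```text
clock: 21.48
tool_pos: [0.5646, 0.2381, 0.2]
eef_rot: [0.789, 0.614, -0.0, -0.0]
contact_force: [0.5, -0.7, -3.3]
opening: 0.136
finger_force: 40.0
clock: 21.98
tool_pos: [0.5645, 0.238, 0.194]
eef_rot: [0.789, 0.614, -0.0, -0.0]
contact_force: [-0.5, 0.1, -2.9]
opening: 0.136
finger_force: 40.0
```

No contact yet at the height where the tips should enter the knuckles. Continuing.

```bash
python3 -m pendant '[[1,[0,0,1.5],[0,0,0]],[1,[0,0,1.5],[0,0,0]],[1,[0,0,1],[0,0,0]],[1,[0,0,0],[0,0,0]]]'
python3 -m pendant '[[1,[0,0,2],[0,0,0]],[1,[0,0,2],[0,0,0]],[1,[0,0,0],[0,0,0]]]'
```

```text
clock: 22.48
tool_pos: [0.5646, 0.2381, 0.1901]
eef_rot: [0.789, 0.614, -0.0, -0.0]
contact_force: [0.2, 0.0, -2.8]
opening: 0.132
finger_force: 40.0
clock: 22.85
tool_pos: [0.5645, 0.238, 0.186]
eef_rot: [0.789, 0.614, -0.0, -0.0]
contact_force: [-0.2, 0.0, -2.3]
opening: 0.138
finger_force: 40.0
```

```bash
python3 -m pendant '[[1,[0,0,2],[0,0,0]],[1,[0,0,2],[0,0,0]],[1,[0,0,2],[0,0,0]],[1,[0,0,1],[0,0,0]],[1,[0,0,0],[0,0,0]]]'
python3 -m pendant '[[1,[0,0,0.5],[0,0,0]],[1,[0,0,0.5],[0,0,0]],[1,[0,0,0],[0,0,0]]]'
```

```text
clock: 23.48
tool_pos: [0.5646, 0.2381, 0.1791]
eef_rot: [0.789, 0.614, -0.0, -0.0]
contact_force: [-0.2, 0.1, -3.0]
opening: 0.137
finger_force: 40.0
clock: 23.85
tool_pos: [0.5646, 0.2381, 0.1782]
eef_rot: [0.789, 0.614, 0.0, -0.0]
contact_force: [-0.0, 0.4, -2.5]
opening: 0.134
finger_force: 40.0
```

```bash
python3 -m pendant '[[1,[0,0,0.5],[0,0,0]],[1,[0,0,0.5],[0,0,0]],[1,[0,0,0],[0,0,0]]]'
python3 -m pendant '[[1,[0,0,0.5],[0,0,0]],[1,[0,0,0],[0,0,0]],[1,[0,0,0],[0,0,0]]]'
```

```text
clock: 24.22
tool_pos: [0.5646, 0.2381, 0.1772]
eef_rot: [0.789, 0.614, -0.0, -0.0]
contact_force: [0.1, 0.9, -3.8]
opening: 0.129
finger_force: 40.0
clock: 24.6
tool_pos: [0.5647, 0.2381, 0.1767]
eef_rot: [0.789, 0.614, 0.0, -0.0]
contact_force: [-0.5, -0.4, -2.9]
opening: 0.131
finger_force: 40.0
```

```bash
python3 -m pendant '[[1,[0,0,0.5],[0,0,0]],[1,[0,0,0],[0,0,0]],[1,[0,0,0],[0,0,0]]]'
python3 -m pendant '[[1,[0,0,0.4],[0,0,0]],[1,[0,0,0],[0,0,0]],[1,[0,0,0],[0,0,0]]]'
```

```text
clock: 24.98
tool_pos: [0.5647, 0.2381, 0.1764]
eef_rot: [0.789, 0.614, 0.0, 0.0]
contact_force: [-0.4, 0.1, -0.9]
opening: 0.128
finger_force: 40.0
clock: 25.35
tool_pos: [0.5648, 0.238, 0.1761]
eef_rot: [0.789, 0.614, 0.0, 0.0]
contact_force: [0.1, -1.7, 2.3]
opening: 0.134
finger_force: 40.0
```

Seated at the expected height, with about 5 N taken by the seats. Releasing.

```bash
python3 -m pendant '[[0.72,[0,0,0],[0,0,0]],[0.68,[0,0,0],[0,0,0]],[0.6,[0,0,0],[0,0,0]],[0.4,[0,0,0],[0,0,0]],[0.1,[0,0,0],[0,0,0]],[0,[0,0,0],[0,0,0]],[0,[0,0,0],[0,0,0]],[0,[0,0,0],[0,0,0]]]'
python3 -m pendant '[[0,[0,0,-10],[0,0,0]],[0,[0,0,-25],[0,0,0]],[0,[0,0,-40],[0,0,0]],[0,[0,0,-40],[0,0,0]],[0,[0,0,-30],[0,0,0]],[0,[0,0,0],[0,0,0]],[0,[0,0,0],[0,0,0]]]'
python3 - <<'E'
from h import *
c=cam("wrist");s,M=state();H=hsv(c)
m=(H[...,0]>98)&(H[...,0]<120)&(H[...,1]>120)&(H[...,2]>90);m=box(m,270,390,100,345)
k=big(m);P=np.array([onz(c,p[0],.215)[:2]*1000 for p in k],np.float32);print("door top",cv2.minAreaRect(P))
c=cam("top");cv2.imwrite("pics/end.png",c[0][:,:,::-1]);H=hsv(c);red=((H[...,0]<6)|(H[...,0]>174))&(H[...,1]>180)&(H[...,2]>100)
k=big(box(red,290,370,230,340));q=cv2.minAreaRect(k);print("pail grip",q,onz(c,q[0],.137))
E
```

```text
clock: 26.35
tool_pos: [0.5647, 0.2381, 0.1758]
eef_rot: [0.789, 0.614, 0.0, -0.0]
contact_force: [-0.2, 0.6, -0.3]
opening: 0.501
finger_force: 0.0
clock: 27.22
tool_pos: [0.564, 0.2379, 0.3202]
eef_rot: [0.789, 0.614, -0.001, -0.0]
contact_force: [0.5, 0.1, 0.3]
opening: 0.498
finger_force: 0.0
door top ((565.3790283203125, 236.8635711669922), (127.40848541259766, 9.984431266784668), 76.07412719726562)
pail grip ((325.51153564453125, 291.6274108886719), (26.209810256958008, 5.300860404968262), 75.3791275024414) [ 0.4679 -0.0148  0.137 ]
```

```bash
python3 - <<'E'
from h import *
C={};
for n,b in(("top",(290,370,230,340)),("side",(230,320,180,300))):
    c=cam(n);H=hsv(c);red=((H[...,0]<6)|(H[...,0]>174))&(H[...,1]>180)&(H[...,2]>100)
    k=big(box(red,*b));q=cv2.minAreaRect(k);print(n,q);C[n]=ray(c,q[0])
    g=box(((H[...,1]<70)&(H[...,2]>40)),*b);k=big(g);print(" pail blob",cv2.boundingRect(k),cv2.contourArea(k))
    for p in([.471,-.026,.005],[.471,-.026,.083],[.468,-.015,.005],[.468,-.015,.083],[.468,-.015,.13]):print("  ",px(c,p))
print("grip centre",tri(C.values()))
E
```

```text
top ((325.6192321777344, 291.6038513183594), (26.224031448364258, 5.262348175048828), 74.74488067626953)
 pail blob (308, 275, 35, 35) 885.0
   [329.9125 291.9953]
   [330.4836 291.0046]
   [325.1658 293.1933]
   [325.4075 292.2855]
   [325.5701 291.675 ]
side ((267.187744140625, 242.89404296875), (6.523905277252197, 20.7911376953125), 52.4314079284668)
 pail blob (253, 242, 31, 47) 930.0
   [273.6771 281.7082]
   [272.2598 259.4014]
   [270.2354 279.7498]
   [268.6857 257.4551]
   [267.6904 243.1355]
grip centre [ 0.4676 -0.0148  0.1309]
```

The pail is upright on the mat: its grip is at height 0.131 m, rim and grip line up, and it's 13 mm from the mat centre. The door hangs at the right height and is free of the gripper. Handing in.

```bash
python3 -c "
from plant import r
print(r.finish_job())"
```

```text
the job is handed in; nothing more can be done
None
```

I handed the job in at about 27.5 s of the 72 s limit: by my last measurements the pail stands upright on the cork mat, about 13 mm from its centre, and the blue door hangs released with both knuckles down on the pins, but the hand-in returned no verdict.

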